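Cock a quick coupling and plug in a fresh filter capsule

ROBOT

A 6-joint arm with a two-finger parallel gripper is mounted at the origin on the work surface. World frame = base frame: x ahead of the robot, y to its left, z up, the work surface at z = 0. Lengths are in mm, angles in degrees, forces in N, time in s.
With the tool pointing down it reaches from about 275 to 750 mm from the base axis. Payload 10.2 kg.
Tool frame: the origin (TCP) lies midway between the tips of the shut fingers; the grasp point (between the pads) lies 19 mm behind it; z points along the fingers, y is the line along which they close (so a half turn about z gives the same grasp; the last joint's range is limited). The gripper opens to 88 mm and grips with 3 to 60 N. Pads are 18 mm wide; open, the fingers measure 123 mm over their backs; the gripper's body (75 mm by 187 mm) begins 45 mm behind the grasp point.
Start: joints at [53.09, 17.928, 85.812, -0, 76.261, -12.8], TCP at [214.471, 479.201, 210.62] pointing down, gripper open.
Joint ranges: [-168.41, 168.41], [-55.51, 124.54], [10.69, 146.95], [-70.63, 250.63], [1, 178], [-165.06, 165.06]. Speed limits (degrees/s): [136.94, 136.94, 172.46, 180, 180, 180].

INTERFACE

Orientations are given as a 3x3 rotation matrix whose columns are the frame's x, y, z axes.
In Python, from plant import state, camera, close_job gives the robot as it stands.
- The arm moves only by the tool drive_tool, never from a script. Its arguments are lists of equal length, an entry for each row: "dp": the shift along the tool's x, y, z in mm, a list of three; "spin": the turn about the tool's z in degrees. A call has 1 to 12 rows; each row shifts and turns the commanded pose from where the row before left it, along the tool's axes as they then stand; what a row does not reach is not made up. A row lasts 1/12 s, in which the tool goes at most 41.7 mm and 7.16 degrees, less where a joint would pass 70% of its speed; a pose out of reach is approached as far as the arm can. A call with a gripper value outside its range is refused whole. "gripper" is the opening, from 0 (shut) to 1 (fully open), set as the call begins (left out, the last holds). The fingers move at their own pace and stop on an object; the grip force is fixed at half the most. Time passes only in rows, so rows that do not move let the fingers close. It gives the time, the measured TCP pose, the force, the opening and the grip force at its end, in the units of the state.
- state(): the state, without advancing time (a new reading comes with each control period).
- camera(name): name is "scene" or "top" or "wrist"; returns a dict with "image" (420x560x3 uint8, red, green, blue), "z_map" (420x560 float32, mm along the optical axis (not along the pixel's ray), 0 where there is no reading), "mtx" (3x3 intrinsics, pixels), "xyz" and "attitude" of the camera in the world. Camera axes: x right, y down, z forward; pixel columns grow to the right and rows downward; lengths in mm; the calibration is good to about 2 mm. A picture is of the moment at which its call begins.
- close_job(): hands the job in; it is judged then, once.
The state is a dict: "time": time; "q": joint angles; "joint_velocities": joint speeds; "joint_efforts": joint torques, N m; "ee_pos": TCP position; "eef_rot": TCP orientation; "ft_force": force on the tool from outside, world axes, zero at the start; "ft_torque": the same for the moment, N m; "gripper_width": opening from 0.0 (shut) to 1.0 (fully open); "grip_force": force on a finger pad.
Only numpy, scipy, OpenCV 4.12 (cv2) and the standard library are available. Lean on these libraries where they do the work, as an engineer would, in place of code of your own. Each camera call takes 0.05 s, during which the arm holds its last target. There are 200 camera calls.

TASK

Pull the steel sleeve of the empty water coupling down until it catches and let go of it. Then take the fresh white-and-blue filter capsule from the green stand, push its plug straight down into the coupling - firmly, but without forcing it - until it is fully home and the sleeve springs up and locks it, and let go. Leave the brown spent capsule and everything else where it stands.

Things in the scene. Friction and masses are not known exactly. Their poses are not given: they have to be found in the camera images.
- port (a point): Centre of the mouth of the fixed brass quick coupling, which points straight up, 120 mm above the bench; z is the bore axis, up. Outside diameter 28 mm; bore 18.4 mm wide with a lead-in cone 5 mm deep, 23.4 mm wide at the rim. The plug is home when its brass collar sits on the mouth, its tip then 31 mm below this point. With the sleeve up and no plug in, balls 17 mm down bar the bore.
- manifold: The fixed aluminium water manifold, 110 x 130 x 45 mm high; origin under its centre, below the mouth; a gauge 90 mm high stands 35 mm along its x, 48 mm along its y. A white ejector in the coupling meets the plug tip 4 mm before home and pushes back, 6 to 12 N; only in the last half millimetre is the sleeve let go. A plug not locked may rise again. Over 30 N of contact, push and side load together, ruins the seat.
- sleeve (a joint): How far the steel sleeve is pulled back (pushed down), in m: 0 = forward (up), as at the start; 0.012 = lower stop. Its spring pushes up with 4 N at 0, 7 N at 0.012, plus friction. In the empty coupling, once past 0.0095, steel balls step out over its rim and it stays down at about 0.0095 when let go; a plug pushed home draws them in and the sleeve springs up to 0 by itself, if nothing holds it.
- sleeve_mid (a point): Centre of the sleeve, on the coupling's axis, moving with it; a grooved steel tube of 40 mm outside diameter, 30 mm long (15 mm above and below this point). With the sleeve up this point is 28 mm below the mouth. Below the sleeve there are 32 mm of thinner (34 mm) pipe above the block's top.
- fresh_mid (a point): The fresh filter capsule, white with blue ends, 0.19 to 0.31 kg, upright with its plug in a hole of the green stand. The point is half-way up its body, a cylinder 42 mm wide, 29 mm above and below this point; on top a knob 7 mm high. z is its axis, up. Beneath it: a brass collar 30 mm wide, 6 mm high, then a steel plug 17 mm wide and 31 mm long with a groove.
- stand: The fixed green stand for capsules, 85 x 196 mm, 45 mm high, with two holes 22 mm wide at 45 mm either side of its centre along its y axis; origin under its centre.
- fresh_tip (a point): Tip of the fresh capsule's plug, on its axis, 66 mm below fresh_mid; z is the capsule's axis, up. In the stand the tip is 14 mm above the bench and the collar rests on the stand.
- spent_mid (a point): The spent filter capsule, brown with dark ends, of the same form and size, in the other hole of the green stand; half-way up its body. Leave it there.
- tube_rack_mid (a point): A small loose green rack of sample tubes, 60 x 154 mm, 75 mm high, beyond the work; the point is 30 mm above its underside. Leave it.
- reagent_mid (a point): A loose amber reagent bottle, 52 mm wide, 95 mm high, on the robot's side of the work; the point is 40 mm above its underside. Leave it.
- beaker_mid (a point): A loose clear beaker, 64 mm wide, 80 mm high, off to the left; the point is 40 mm above its underside. Leave it.
Things that resemble listed ones, but are neither listed nor needed, are in the scene too. There is more than one size of the part that bears fresh_mid; the job needs the largest.

How it is judged (in metres and radians):
On the way:
1. the sleeve has been pulled down, has caught and is let go (value of joint sleeve above 0.0075 m and contact force between the fingers and manifold below 0.3 N), for 0.3 s.
At the end, for the whole second after the job is handed in: The fresh capsule stands upright in the coupling, its plug fully home (within 3.5 mm in depth, 3 mm sideways, 0.1 rad), the sleeve back up within 2 mm of its forward stop, the capsule at rest and released; the spent capsule, tube rack, bottle and beaker within 15 mm of where they stood (value of joint sleeve below 0.002 m and z of fresh_tip in the frame of port below -0.0275 m and horizontal distance between fresh_tip and port below 0.003 m and angle between fresh_tip's own z axis and vertical below 0.1 rad and linear speed of fresh below 0.02 m/s); the robot touches nothing.
It fails at once if the plug is forced: more than 30 N between capsule and coupling (contact force between fresh and manifold above 30 N).
It fails at once if the spent capsule is moved more than 15 mm (distance of spent_mid from where it was at the start of the episode above 0.015 m).
It fails at once if the tube rack is moved more than 15 mm (distance of tube_rack_mid from where it was at the start of the episode above 0.015 m).
It fails at once if the reagent bottle is moved more than 15 mm (distance of reagent_mid from where it was at the start of the episode above 0.015 m).
It fails at once if the beaker is moved more than 15 mm (distance of beaker_mid from where it was at the start of the episode above 0.015 m).
It also fails if it takes over 59 s, if anything falls off the work surface, if the arm or the gripper's body presses on something with over 40 N, if the wrist force passes 120 N, or if a joint passes its speed limit or range.

## Working session

There is one attempt and no reset: what is moved stays moved. The work goes in short steps, Python scripts to look and compute and a tool call to move; the robot and the scene stay as the last step left them, time stands still between calls to the robot, and variables do not carry over. Pictures are saved under pics/ and viewed, at most 10 in all, crops included, and the job is handed in when it is done.

Besides the shell and the picture viewer there is one more tool, called after "Emit:" as name(argument=value, ...) on one line, values as JSON. drive_tool: Moves the arm, as the interface text tells. Its arguments: {"type":"object","properties":{"dp":{"type":"array"},"spin":{"type":"array"},"gripper":{"type":"number"}},"required":["dp","spin"]}

```bash
mkdir -p pics; ls
cat > h.py <<'E'
import numpy as np, cv2
from plant import state, camera, close_job
def cloud(c):
    z=c["z_map"].astype(float);K=np.array(c["mtx"]);v,u=np.indices(z.shape)
    p=np.stack([(u-K[0,2])/K[0,0]*z,(v-K[1,2])/K[1,1]*z,z],-1)
    w=p@np.array(c["attitude"]).T+np.array(c["xyz"]); w[z==0]=np.nan
    return w
def save(n,im): cv2.imwrite("pics/"+n+".png",cv2.cvtColor(im,cv2.COLOR_RGB2BGR))
E
python3 - <<'E'
from h import *
import pickle
s=state();print(s)
d={n:camera(n) for n in("top","scene")}
pickle.dump(d,open("c0.pkl","wb"))
for n in d: save(n+"0",d[n]["image"]); print(n,d[n]["mtx"],d[n]["xyz"],d[n]["attitude"])
E
```

```text
pics
{'time': 0.0, 'q': array([ 5.30894338e+01,  1.79591851e+01,  8.58540695e+01, -9.17600657e-05,
        7.62608407e+01, -1.27987339e+01]), 'joint_velocities': array([ 0.09307848, -0.06552268,  0.04385873,  0.01604686,  0.02711958,
        0.0881413 ]), 'joint_efforts': array([ 1.42040157e-03, -4.02216017e+01, -2.52265012e+01,  6.95126317e-02,
        3.53206205e-02, -6.08561641e-05]), 'ee_pos': array([214.29975186, 478.9602713 , 210.0630124 ]), 'eef_rot': array([[-9.12749878e-01,  4.08518125e-01, -7.75414467e-04],
       [ 4.08518762e-01,  9.12749336e-01, -1.03494891e-03],
       [ 2.84963651e-04, -1.26142085e-03, -9.99999164e-01]]), 'ft_force': array([-0.433496  , -0.18010101, -0.07878026]), 'ft_torque': array([ 0.00142053, -0.03622912, -0.03488386]), 'grip_force': 0.0, 'gripper_width': 0.9962012088643816}
top [[545.15567417   0.         291.26979463]
 [  0.         545.15567417 207.73509945]
 [  0.           0.           1.        ]] [ 315.03485919  116.29768612 1598.51933263] [[ 0.01277986 -0.98186429  0.18915387]
 [-0.99964383 -0.01697799 -0.02059049]
 [ 0.02342851 -0.18882335 -0.98173155]]
scene [[439.39498609   0.         280.04742349]
 [  0.         439.39498609 208.07493654]
 [  0.           0.           1.        ]] [1336.72263769  272.93315548  765.14785735] [[-0.2193332   0.66699735 -0.71204458]
 [ 0.97564212  0.14700978 -0.16282068]
 [-0.00392345 -0.73041266 -0.68299484]]
```

View pics/top0.png

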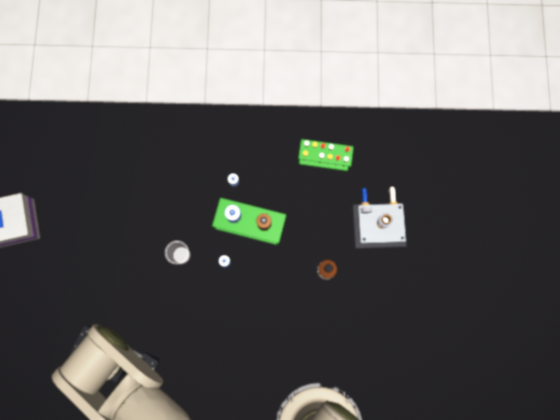

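View pics/scene0.png

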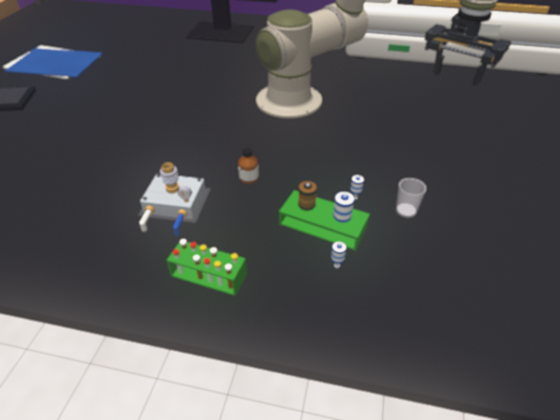

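The pictures show three white/blue capsules: top (232,212) in the green stand, and (233,179) and (224,261) standing loose and visibly smaller. I choose the first, which is in the stand and widest, with the brown spent one at (264,221). The coupling is at (386,220) with the gauge near (366,210), the bottle at (327,269), the rack at (326,154) and the beaker at (177,252).

Run:
```python
from h import *
import pickle
d=pickle.load(open("c0.pkl","rb"))
W={n:cloud(d[n]) for n in d}
def circ(p):
    A=np.c_[2*p[:,:2],np.ones(len(p))];b=(p[:,:2]**2).sum(1);x=np.linalg.lstsq(A,b,rcond=None)[0]
    return x[:2],np.sqrt(x[2]+x[:2]@x[:2])
def top(u,v,r,zlo,zhi,n="top"):
    w=W[n][v-r:v+r+1,u-r:u+r+1].reshape(-1,3);w=w[~np.isnan(w[:,0])]
    q=w[(w[:,2]>zlo)&(w[:,2]<zhi)]
    if len(q)<3: return len(q),w[:,2].max()
    c,R=cv2.minEnclosingCircle(q[:,:2].astype(np.float32)); return len(q),q.mean(0).round(1),np.round(c,1),round(R,1),w[:,2].max().round(1)
print("fresh",top(232,212,14,95,125),"knob",top(232,212,14,112,130))
print("spent",top(264,221,14,95,125))
print("dA",top(233,179,12,30,130)); print("dB",top(224,261,12,30,130))
print("port",top(386,220,14,110,130),"sleeve",top(386,220,14,95,113))
print("gauge",top(366,210,8,70,100))
print("bottle",top(327,269,14,20,130)); print("beaker",top(177,252,18,10,130)); 
# manifold top & stand top
for nm,(u,v,r,a,b) in dict(man=(381,226,35,38,50),stand=(250,221,45,38,50),rack=(326,154,32,60,90)).items():
    w=W["top"][v-r:v+r+1,u-r:u+r+1].reshape(-1,3);q=w[(w[:,2]>a)&(w[:,2]<b)]
    print(nm,len(q),cv2.minAreaRect(q[:,:2].astype(np.float32)))
# scene: port region body
for nm,(u,v,r,a,b) in dict(fresh=(344,207,16,60,106),port=(169,178,20,107,125),sleeve=(169,178,20,77,107),knob=(344,197,10,112,120)).items():
    w=W["scene"][v-r:v+r+1,u-r:u+r+1].reshape(-1,3);q=w[(w[:,2]>a)&(w[:,2]<b)]
    print(nm,len(q),*[x for x in circ(q)],q[:,2].min(),q[:,2].max())
def crop(n,u,v,r):
    return cv2.resize(d[n]["image"][v-r:v+r,u-r:u+r],(390,390),interpolation=cv2.INTER_CUBIC)
save("crop0",np.hstack([crop("top",232,215,50),crop("scene",345,215,50)]))
```

```text
fresh (187, array([586.6, 248.5, 109.1]), array([587.2, 248.3]), 21.5, np.float64(117.5)) knob (34, array([585.4, 248.2, 114.3]), array([588.2, 246.8]), 20.2, np.float64(117.5))
spent (188, array([565.8, 161.3, 108.7]), array([566.5, 161.1]), 21.4, np.float64(122.1))
dA (97, array([692.2, 253.2,  59.3]), array([694.2, 254.1]), 15.0, np.float64(71.4))
dB (97, array([456.7, 269.5,  61.4]), array([457.8, 270.7]), 14.9, np.float64(71.5))
port (66, array([ 574.4, -177.1,  117.1]), array([ 572.7, -177.9]), 18.7, np.float64(126.7)) sleeve (88, array([ 572.2, -176.8,  105.5]), array([ 575.3, -179.1]), 20.2, np.float64(126.7))
gauge (62, array([ 607.6, -127.8,   82.2]), array([ 607.5, -129.4]), 16.4, np.float64(91.9))
bottle (287, array([437. , -17.5,  68.7]), array([439.2, -19.6]), 26.2, np.float64(101.4))
beaker (287, array([480.8, 408. ,  54.4]), array([475.9, 410.6]), 39.9, np.float64(86.6))
man 1265 ((577.7703247070312, -179.19740295410156), (116.339111328125, 131.38143920898438), 3.2343199253082275)
stand 1396 ((588.4331665039062, 214.8564453125), (215.7928009033203, 211.11607360839844), 25.414413452148438)
rack 220 ((780.631103515625, -12.528282165527344), (138.57510375976562, 56.18791198730469), 82.7521743774414)
fresh 278 [590.6600054  250.57039063] 19.993767343402812 60.199907441122946 105.88552306071415
port 132 [ 578.8738645  -175.95034113] 12.852893811947908 107.04458155029943 121.44589501471978
sleeve 254 [ 603.95121353 -152.66557155] 27.718452959690158 77.20621886711581 106.99636212802795
knob 38 [590.13045164 250.73362831] 6.935272605530722 112.22400545059054 116.5920554192412
```

View pics/crop0.png

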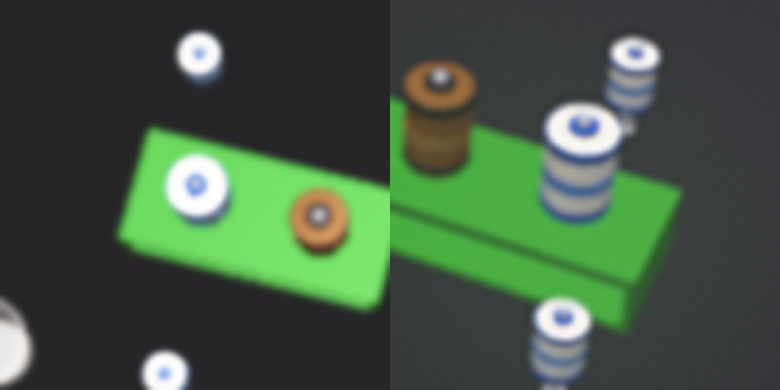

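The crop confirms it: the capsule at left (198,186), right (580,165), is in the stand and clearly larger than the two loose ones (15 mm radius against 21.5 mm). Depth puts the fresh capsule at about (588,249) and the port at about (576,-177), and the heights and radii agree with the sizes given. I'm moving over the port now.

Emit:
drive_tool(dp=[[-25, -18.8, 0], [-25, -18.8, 0], [-25, -18.8, 0], [-25, -18.8, 0], [-25, -18.8, 0], [-25, -18.8, 0], [-25, -18.8, 0], [-25, -18.8, 0], [-25, -18.8, 0], [-25, -18.8, 0], [-25, -18.8, 0], [-25, -18.8, 0]], spin=[0, 0, 0, 0, 0, 0, 0, 0, 0, 0, 0, 0], gripper=1)

```text
time: 1.1
ee_pos: [396.5, 149.2, 210.5]
eef_rot: [[-0.913, 0.409, -0.0], [0.409, 0.913, -0.0], [0.0, -0.0, -1.0]]
ft_force: [2.3, 0.6, 0.6]
gripper_width: 0.997
grip_force: 0.0
```

Emit:
drive_tool(dp=[[-25, -18.8, 0], [-25, -18.8, 0], [-25, -18.8, 0], [-25, -18.8, 0], [-25, -18.8, 0], [-25, -18.8, 0], [-25, -18.8, 0], [-25, -18.8, 0], [-25, -18.8, 0], [-25, -18.8, 0], [-25, -18.8, 0], [-25, -18.8, 0]], spin=[0, 0, 0, 0, 0, 0, 0, 0, 0, 0, 0, 0])

```text
time: 2.1
ee_pos: [578.2, -179.1, 210.2]
eef_rot: [[-0.913, 0.409, -0.001], [0.409, 0.913, 0.0], [0.001, 0.0, -1.0]]
ft_force: [0.3, -0.1, 0.0]
gripper_width: 0.998
grip_force: 0.0
```

Emit:
drive_tool(dp=[[0, 0, 0], [0, 0, 0], [0, 0, 0], [0, 0, 0], [0, 0, 0], [0, 0, 0], [0, 0, 0], [0, 0, 0], [0, 0, 0], [0, 0, 0], [0, 0, 0], [0, 0, 0]], spin=[6.65, 6.65, 6.65, 6.65, 6.65, 6.65, 6.65, 6.65, 6.65, 6.65, 6.65, 6.65])

```text
time: 3.1
ee_pos: [577.7, -177.7, 210.2]
eef_rot: [[0.246, 0.969, -0.001], [0.969, -0.246, 0.0], [0.0, -0.001, -1.0]]
ft_force: [-0.0, -0.2, 0.4]
gripper_width: 0.998
grip_force: 0.0
```

Run:
```python
from h import *
s=state();print(s["time"],s["ee_pos"],s["eef_rot"],s["q"])
c=camera("wrist");print(c["xyz"],c["attitude"],c["mtx"])
save("w1",c["image"])
import pickle;pickle.dump(c,open("w1.pkl","wb"))
```

```text
3.1 [ 577.65877815 -177.65950632  210.16883257] [[ 2.45975703e-01  9.69275660e-01 -8.05422177e-04]
 [ 9.69275975e-01 -2.45975448e-01  4.03117733e-04]
 [ 1.92618126e-04 -8.79833533e-04 -9.99999594e-01]] [-2.81895556e+01  2.81660030e+01  7.10389341e+01 -1.46071813e-03
  8.08466474e+01 -1.39498252e+01]
[ 596.59104212 -102.72808168  384.6839733 ] [[ 9.69406289e-01 -2.34215498e-01 -7.34475764e-02]
 [-2.45461369e-01 -9.25481422e-01 -2.88501048e-01]
 [-4.02950765e-04  2.97703273e-01 -9.54658368e-01]] [[347.4157318    0.         281.79669358]
 [  0.         347.4157318  209.78054908]
 [  0.           0.           1.        ]]
```

View pics/w1.png

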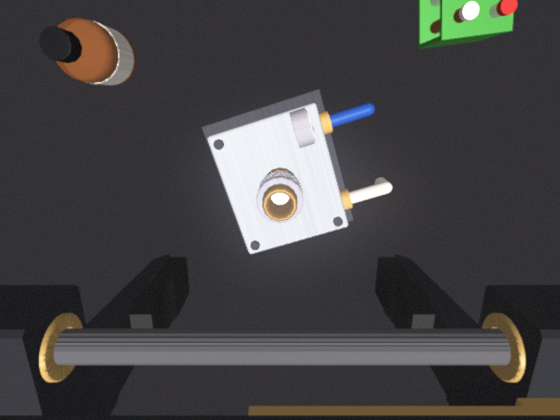

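The wrist view shows the coupling mouth as a brass ring at (280,203) with the white ejector inside, the gauge at (302,127) and the fingers at the bottom, clear of everything. Next I measure the mouth.

```bash
cat >> h.py <<'E'
def ray(c,px,z):
    K=np.array(c["mtx"]);px=np.atleast_2d(px).astype(float)
    d=np.c_[(px-K[[0,1],[2,2]])/K[[0,1],[0,1]],np.ones(len(px))]@np.array(c["attitude"]).T
    o=np.array(c["xyz"]);return o+d*((z-o[2])/d[:,2])[:,None]
def circ(p):
    A=np.c_[2*p[:,:2],np.ones(len(p))];b=(p[:,:2]**2).sum(1);x=np.linalg.lstsq(A,b,rcond=None)[0]
    return x[:2],np.sqrt(x[2]+x[:2]@x[:2])
def hsv(c): return cv2.cvtColor(c["image"],cv2.COLOR_RGB2HSV)
E
python3 - <<'E'
from h import *
import pickle
c=pickle.load(open("w1.pkl","rb"));w=cloud(c);H=hsv(c)
m=np.zeros(H.shape[:2],np.uint8);m[175:228,252:308]=1
b=((m>0)&(H[...,0]<30)&(H[...,1]>80)&(H[...,2]>60)).astype(np.uint8)
cs,_=cv2.findContours(b,cv2.RETR_EXTERNAL,cv2.CHAIN_APPROX_NONE);k=max(cs,key=cv2.contourArea)[:,0]
print(cv2.fitEllipse(k));p=ray(c,k,120);print("brass",circ(p),cv2.minEnclosingCircle(p[:,:2].astype(np.float32)))
q=w[(m>0)&(abs(w[...,2]-120)<3)];print(len(q),cv2.minEnclosingCircle(q[:,:2].astype(np.float32)),circ(q),np.median(q[:,2]))
for z in (45,):
  q=w[abs(w[...,2]-z)<3];q=q[(abs(q[:,0]-577)<90)&(abs(q[:,1]+177)<90)];print(cv2.minAreaRect(q[:,:2].astype(np.float32)))
E
```

```text
((279.578857421875, 202.6162109375), (32.82020568847656, 34.771549224853516), 0.7435413599014282)
brass (array([ 575.9335313 , -176.70628361]), np.float64(13.679029780488595)) ((575.8604736328125, -176.61886596679688), 14.583063125610352)
475 ((575.2232055664062, -177.7885284423828), 14.219289779663086) (array([ 575.37948982, -177.44573428]), np.float64(12.102566279487812)) 119.23610176299985
((575.2462768554688, -177.59117126464844), (109.93174743652344, 129.5867919921875), 3.0293755531311035)
```

Emit:
drive_tool(dp=[[0, -2, 11], [0, 0, 11], [0, 0, 11], [0, 0, 11], [0, 0, 11], [0, 0, 11], [0, 0, 11], [0, 0, 11], [0, 0, 11], [0, 0, 11], [0, 0, 11], [0, 0, 11]], spin=[0, 0, 0, 0, 0, 0, 0, 0, 0, 0, 0, 0])

```text
time: 4.15
ee_pos: [575.9, -177.3, 77.5]
eef_rot: [[0.24, 0.971, -0.0], [0.971, -0.24, 0.0], [-0.0, -0.0, -1.0]]
ft_force: [-0.1, 0.5, 0.7]
gripper_width: 1.005
grip_force: 0.0
```

Emit:
drive_tool(dp=[[0, 0, 0], [0, 0, 0], [0, 0, 0], [0, 0, 0], [0, 0, 0], [0, 0, 0], [0, 0, 0], [0, 0, 0], [0, 0, 0], [0, 0, 0]], spin=[0, 0, 0, 0, 0, 0, 0, 0, 0, 0], gripper=0.3)

```text
time: 4.98
ee_pos: [575.7, -177.3, 79.1]
eef_rot: [[0.24, 0.971, -0.0], [0.971, -0.24, -0.0], [-0.0, -0.0, -1.0]]
ft_force: [-2.7, 1.1, 5.9]
gripper_width: 0.315
grip_force: 30.6
```

Run:
```python
from h import *
s=state();print(s["ee_pos"],s["gripper_width"],s["grip_force"],s["ft_force"])
a=camera("wrist");b=camera("scene")
w=cloud(b)[140:200,140:200].reshape(-1,3)
c0=b["image"][120:220,110:230]
save("g1",np.hstack([a["image"][140:400,140:440],cv2.resize(c0,(312,260),interpolation=cv2.INTER_CUBIC)]))
```

```text
[ 575.74905526 -177.28363417   79.09248816] 0.3152157308385798 30.57396366605422 [-2.7309772   1.08596411  5.85614968]
```

View pics/g1.png

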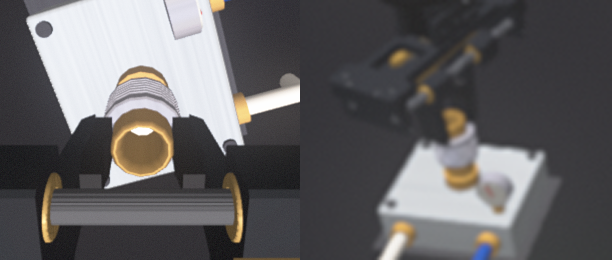

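The wrist half (left) shows the pads at (95,150) and (190,150) closed on the brass neck at (142,140), not on the steel sleeve below it. The 28 mm opening agrees. I'll check the height profile of the coupling and where the fingers are.

Run:
```python
from h import *
import pickle
d=pickle.load(open("c0.pkl","rb"))
now=camera("scene");wr=camera("wrist")
ax=np.array([576.5,-176.8])
for nm,c in (("scene0",d["scene"]),("w1",pickle.load(open("w1.pkl","rb"))),("scene now",now),("wrist now",wr)):
    w=cloud(c);m=np.hypot(*(w[...,:2]-ax).transpose(2,0,1))<50
    q=w[m];im=c["image"][m];r=np.hypot(*(q[:,:2]-ax).T)
    print(nm)
    for z in range(44,136,6):
        k=abs(q[:,2]-z)<3
        if k.sum(): print(z,k.sum(),"r10/50/90",np.percentile(r[k],[10,50,90]).round(0),np.median(im[k],0))
```

```text
scene0
44 441 r10/50/90 [23. 39. 48.] [214. 216. 219.]
50 47 r10/50/90 [15. 19. 46.] [193. 181. 166.]
56 33 r10/50/90 [14. 16. 17.] [159. 126.  79.]
62 27 r10/50/90 [12. 14. 17.] [178. 142.  82.]
68 23 r10/50/90 [13. 14. 16.] [139. 112.  72.]
74 6 r10/50/90 [14. 15. 16.] [127.5 107.   82.5]
80 35 r10/50/90 [17. 19. 21.] [144. 142. 151.]
86 32 r10/50/90 [17. 18. 21.] [154.  153.5 162. ]
92 31 r10/50/90 [18. 20. 21.] [155. 155. 167.]
98 34 r10/50/90 [17. 19. 21.] [146.5 145.  154. ]
104 52 r10/50/90 [13. 19. 20.] [153.5 150.  157. ]
110 60 r10/50/90 [10. 14. 18.] [160.  141.  141.5]
116 53 r10/50/90 [ 8. 12. 15.] [147. 120.  72.]
122 19 r10/50/90 [10. 13. 15.] [149. 118.  73.]
w1
44 5479 r10/50/90 [24. 39. 48.] [238. 241. 246.]
50 84 r10/50/90 [15. 26. 47.] [237.  239.5 244.5]
56 28 r10/50/90 [15. 15. 16.] [137.5 117.5  98.5]
62 11 r10/50/90 [15. 15. 16.] [155. 129. 106.]
68 1 r10/50/90 [42. 42. 42.] [226. 228. 234.]
74 7 r10/50/90 [42. 46. 48.] [185. 184. 194.]
80 85 r10/50/90 [18. 44. 49.] [183. 176. 184.]
86 124 r10/50/90 [ 8. 18. 49.] [212.5 205.5 215. ]
92 228 r10/50/90 [ 4.  9. 1
[... 1143 characters left out ...]
143. 128. 115.]
56 212 r10/50/90 [13. 15. 16.] [137. 114.  90.]
62 139 r10/50/90 [13. 14. 16.] [245. 212. 140.]
68 6 r10/50/90 [42. 45. 48.] [166.5 168.5 178. ]
74 16 r10/50/90 [42. 45. 49.] [178.  177.5 185.5]
80 314 r10/50/90 [18. 19. 48.] [183. 173. 180.]
86 414 r10/50/90 [17. 18. 49.] [188. 183. 191.]
92 521 r10/50/90 [ 8. 17. 19.] [176. 171. 178.]
98 500 r10/50/90 [10. 18. 19.] [165.5 161.  168. ]
104 1102 r10/50/90 [11. 16. 19.] [149.5 141.  144.5]
110 1258 r10/50/90 [10. 14. 21.] [124. 101.  74.]
116 1673 r10/50/90 [10. 12. 24.] [126. 101.  70.]
122 1439 r10/50/90 [11. 13. 25.] [164. 129.  84.]
128 845 r10/50/90 [14. 20. 28.] [48. 47. 49.]
134 847 r10/50/90 [16. 21. 29.] [45. 44. 45.]
```

Run:
```python
from h import *
import pickle
wr=camera("wrist");w1=pickle.load(open("w1.pkl","rb"))
for nm,c,t in (("open",w1,np.array([577.7,-177.7,210.2])),("now",wr,np.array([575.7,-177.3,79.1]))):
    R=np.array(state()["eef_rot"]);w=(cloud(c)-t)@R
    V=c["image"].max(-1);im=(V<75)&(w[...,2]>-110)&(w[...,2]<25)&(abs(w[...,0])<40)&(abs(w[...,1])<70)
    q=w[im]
    for z in range(-60,24,6):
        k=abs(q[:,2]-z)<3
        if k.sum()>3: print(nm,z,k.sum(),"absy",np.percentile(abs(q[k,1]),[2,50,98]).round(0),"x",np.percentile(q[k,0],[2,98]).round(0))
s=state();print(s["joint_efforts"],s["ft_force"],s["ft_torque"])
```

```text
open -60 1083 absy [45. 49. 59.] x [-5. 11.]
open -54 1164 absy [45. 46. 58.] x [-8. 11.]
open -48 1101 absy [44. 45. 58.] x [-8. 11.]
open -42 815 absy [44. 46. 58.] x [-8. 11.]
open -36 694 absy [44. 46. 57.] x [-8. 11.]
open -30 457 absy [44. 45. 55.] x [-8. 11.]
now -60 719 absy [15. 22. 29.] x [ 3. 11.]
now -54 837 absy [14. 19. 28.] x [-7. 11.]
now -48 775 absy [14. 18. 27.] x [-8. 11.]
now -42 515 absy [14. 19. 27.] x [-5. 11.]
now -36 397 absy [14. 19. 26.] x [ 2. 11.]
now -30 167 absy [14. 18. 24.] x [ 3. 11.]
[ 1.12488982e-01 -4.76909816e+01 -2.24108827e+01  2.22315439e-01
 -6.68430347e-01 -9.10021743e-03] [-3.02722616  0.57234274  4.53193948] [ 0.0402748   0.49646443 -0.03951724]
```

The finger points end 28 mm behind the reported TCP, and the pads hold only the 13 mm neck. So the real tips are about 28 mm higher than the reported z. I'll open, go 26 mm lower and re-grip, checking for a 40 mm opening (0.455).

Emit:
drive_tool(dp=[[0, 0, 0], [0, 0, 0], [0, 0, 0], [0, 0, 0], [0, 0, 0], [0, 0, 0], [0, 0, 0], [0, 0, 0]], spin=[0, 0, 0, 0, 0, 0, 0, 0], gripper=1)

```text
time: 5.9
ee_pos: [575.8, -177.2, 78.5]
eef_rot: [[0.24, 0.971, -0.0], [0.971, -0.24, 0.0], [0.0, -0.0, -1.0]]
ft_force: [0.2, -0.1, -0.0]
gripper_width: 0.891
grip_force: 0.0
```

Emit:
drive_tool(dp=[[0, 0, 5], [0, 0, 5], [0, 0, 5], [0, 0, 5], [0, 0, 3], [0, 0, 3], [0, 0, 0]], spin=[0, 0, 0, 0, 0, 0, 0])

```text
time: 6.48
ee_pos: [575.6, -177.1, 51.9]
eef_rot: [[0.24, 0.971, -0.001], [0.971, -0.24, 0.0], [0.0, -0.001, -1.0]]
ft_force: [-0.3, -0.1, -0.5]
gripper_width: 0.999
grip_force: 0.0
```

Emit:
drive_tool(dp=[[0, 0, 0], [0, 0, 0], [0, 0, 0], [0, 0, 0], [0, 0, 0], [0, 0, 0], [0, 0, 0], [0, 0, 0], [0, 0, 0], [0, 0, 0]], spin=[0, 0, 0, 0, 0, 0, 0, 0, 0, 0], gripper=0.35)

```text
time: 7.32
ee_pos: [575.8, -177.2, 52.6]
eef_rot: [[0.24, 0.971, -0.0], [0.971, -0.24, 0.0], [0.0, -0.0, -1.0]]
ft_force: [-1.1, 0.4, 1.9]
gripper_width: 0.445
grip_force: 30.0
```

Emit:
drive_tool(dp=[[0, 0, 1], [0, 0, 1], [0, 0, 1], [0, 0, 1], [0, 0, 1], [0, 0, 0]], spin=[0, 0, 0, 0, 0, 0])

```text
time: 7.82
ee_pos: [575.8, -177.2, 48.2]
eef_rot: [[0.24, 0.971, -0.0], [0.971, -0.24, -0.0], [-0.0, -0.0, -1.0]]
ft_force: [-3.9, 1.7, 6.2]
gripper_width: 0.445
grip_force: 30.0
```

Run:
```python
from h import *
s=state();wr=camera("wrist");R=s["eef_rot"];w=(cloud(wr)-s["ee_pos"])@R
V=wr["image"].max(-1);q=w[(V<75)&(abs(w[...,0])<25)&(abs(w[...,1])<50)&(w[...,2]>-60)&(w[...,2]<40)]
print(s["ee_pos"],s["ft_force"],np.histogram(q[:,2],np.arange(-60,24,6)))
```

```text
[ 575.78290533 -177.24888288   48.20820778] [-3.92867067  1.67018887  6.24386818] (array([854, 839, 539, 464, 327,  19,   0,   0,   0,   0,   0,   0,   0]), array([-60, -54, -48, -42, -36, -30, -24, -18, -12,  -6,   0,   6,  12,
        18]))
```

Emit:
drive_tool(dp=[[0, 0, 1], [0, 0, 1], [0, 0, 1], [0, 0, 1], [0, 0, 1], [0, 0, 1], [0, 0, 0.5], [0, 0, 0]], spin=[0, 0, 0, 0, 0, 0, 0, 0])

```text
time: 8.53
ee_pos: [575.8, -177.2, 41.7]
eef_rot: [[0.24, 0.971, -0.0], [0.971, -0.24, -0.0], [-0.0, -0.0, -1.0]]
ft_force: [-4.3, 0.8, 6.7]
gripper_width: 0.455
grip_force: 30.0
```

Emit:
drive_tool(dp=[[0, 0, 0.6], [0, 0, 0]], spin=[0, 0])

```text
time: 8.7
ee_pos: [575.8, -177.2, 41.1]
eef_rot: [[0.24, 0.971, -0.0], [0.971, -0.24, -0.0], [-0.0, -0.0, -1.0]]
ft_force: [-4.1, 2.1, 7.1]
gripper_width: 0.452
grip_force: 30.0
```

Emit:
drive_tool(dp=[[0, 0, 0], [0, 0, 0], [0, 0, 0], [0, 0, 0], [0, 0, 0], [0, 0, 0], [0, 0, 0], [0, 0, 0], [0, 0, 0], [0, 0, 0]], spin=[0, 0, 0, 0, 0, 0, 0, 0, 0, 0], gripper=1)

```text
time: 9.53
ee_pos: [575.9, -177.3, 40.5]
eef_rot: [[0.24, 0.971, -0.0], [0.971, -0.24, 0.0], [0.0, -0.0, -1.0]]
ft_force: [-0.4, 0.6, -0.6]
gripper_width: 0.999
grip_force: 0.0
```

Run:
```python
from h import *
s=state();c=camera("wrist");print(s["ee_pos"],s["ft_force"])
ax=np.array([576,-177]);w=cloud(c);m=np.hypot(*(w[...,:2]-ax).transpose(2,0,1))<23
q=w[m];im=c["image"][m];r=np.hypot(*(q[:,:2]-ax).T)
for z in range(56,126,3):
    k=abs(q[:,2]-z)<1.5
    if k.sum(): print(z,k.sum(),np.percentile(r[k],[50,90]).round(1),np.median(im[k],0))
save("w2",c["image"])
```

```text
[ 575.86847621 -177.26491346   40.51399595] [-0.40542929  0.55794837 -0.56050147]
56 122 [15.5 16.1] [126. 105.  85.]
59 109 [15.4 15.9] [145. 120.  93.]
68 43 [18.4 19.1] [154. 138. 118.]
71 241 [18.5 19.1] [158. 154. 160.]
74 185 [18.4 19.1] [179. 175. 183.]
77 199 [18.4 19.1] [179. 175. 183.]
80 202 [18.4 19.1] [182.5 178.  186. ]
83 250 [18.4 19.2] [183.5 179.  187. ]
86 278 [18.4 19.2] [180.5 176.  183.5]
89 315 [18.4 19.1] [181. 177. 185.]
92 253 [18.4 19.1] [135. 129. 129.]
95 465 [18.2 19.1] [113. 106. 111.]
98 2179 [16.7 18.7] [222. 220. 231.]
101 434 [13.4 16.5] [125.  110.5 111.5]
104 374 [12.9 15.2] [123. 100.  73.]
107 308 [12.7 13.4] [121.  98.  71.]
110 350 [12.7 13.4] [121.   97.5  70. ]
113 352 [12.7 13.5] [121.  97.  69.]
116 567 [12.4 13.2] [122.  98.  68.]
119 1280 [12.1 13.2] [161. 126.  79.]
122 160 [11.9 13. ] [229.  183.5 111. ]
```

View pics/w2.png

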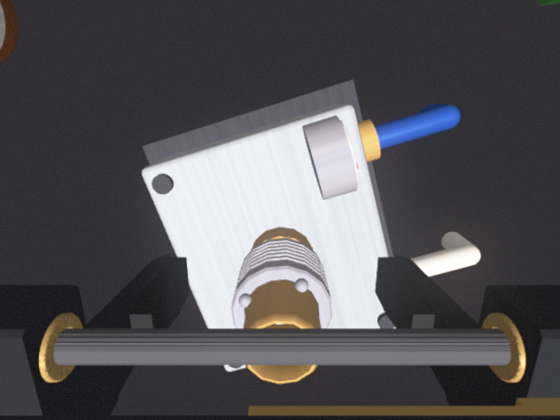

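The picture shows the sleeve lowered, its top now at z≈98 against 107 before, with the balls out over its rim at (245,300) and (302,285). It has caught, and the fingers are open and clear. Next I rise and go to the capsule.

Emit:
drive_tool(dp=[[0, 0, -14], [0, 0, -14], [0, 0, -14], [0, 0, -14], [0, 0, -14], [0, 0, -14], [0, 0, -14], [0, 0, -14], [0, 0, -14], [0, 0, -14], [0, 0, -14], [0, 0, -14]], spin=[0, 0, 0, 0, 0, 0, 0, 0, 0, 0, 0, 0])

```text
time: 10.58
ee_pos: [575.8, -177.2, 209.2]
eef_rot: [[0.24, 0.971, -0.0], [0.971, -0.24, 0.0], [0.0, -0.0, -1.0]]
ft_force: [0.4, -0.7, 0.1]
gripper_width: 0.999
grip_force: 0.0
```

Emit:
drive_tool(dp=[[23, -5, 0], [23, -5, 0], [23, -5, 0], [23, -5, 0], [23, -5, 0], [23, -5, 0], [23, -5, 0], [23, -5, 0], [23, -5, 0]], spin=[0, 0, 0, 0, 0, 0, 0, 0, 0])

```text
time: 11.33
ee_pos: [581.8, 35.7, 208.6]
eef_rot: [[0.24, 0.971, 0.0], [0.971, -0.24, 0.0], [0.0, 0.0, -1.0]]
ft_force: [-0.4, 1.0, 0.4]
gripper_width: 1.0
grip_force: 0.0
```

Emit:
drive_tool(dp=[[23, -5, 0], [23, -5, 0], [23, -5, 0], [23, -5, 0], [23, -5, 0], [23, -5, 0], [23, -5, 0], [23, -5, 0], [23, -5, 0], [0, 0, 0], [0, 0, 0]], spin=[0, 0, 0, 0, 0, 0, 0, 0, 0, 0, 0])

```text
time: 12.25
ee_pos: [587.8, 246.9, 208.2]
eef_rot: [[0.239, 0.971, -0.0], [0.971, -0.239, -0.0], [-0.0, -0.0, -1.0]]
ft_force: [-0.2, 0.4, 0.2]
gripper_width: 1.0
grip_force: 0.0
```

Run:
```python
from h import *
s=state();c=camera("wrist");print(s["time"],s["ee_pos"],c["xyz"]);w=cloud(c);save("w3",c["image"])
for n,a in (("fresh",(588,249)),("spent",(566,161))):
    m=np.hypot(*(w[...,:2]-np.array(a)).transpose(2,0,1))<40
    m2=m&(abs(w[...,2]-109)<2.5)
    v,u=np.nonzero(m2);print(n,"px",u.mean().round(),v.mean().round(),w[m2].mean(0),cv2.minEnclosingCircle(w[m2][:,:2].astype(np.float32)))
    k=m&(w[...,2]>113)&(w[...,2]<119);print("knob",k.sum(),w[k].mean(0),cv2.minEnclosingCircle(w[k][:,:2].astype(np.float32)))
H=hsv(c);cs,_=cv2.findContours(((H[...,2]>140)&(H[...,1]<60)).astype(np.uint8),cv2.RETR_EXTERNAL,cv2.CHAIN_APPROX_NONE)
for k in cs:
    if cv2.contourArea(k)>300: p=ray(c,k[:,0],109);print(k[:,0].mean(0),cv2.minEnclosingCircle(p[:,:2].astype(np.float32)))
```

```text
12.25 [587.79757519 246.86536704 208.21839556] [606.07786146 322.04568043 382.67878856]
fresh px 281.0 195.0 [587.99182975 251.65678651 109.1672709 ] ((587.8903198242188, 250.64154052734375), 21.344223022460938)
knob 308 [587.88222142 250.93011701 114.41277096] ((587.8919067382812, 250.6585235595703), 9.669321060180664)
spent px 281.0 291.0 [567.11159179 164.99705666 109.09850679] ((566.312255859375, 163.5212860107422), 21.600778579711914)
knob 229 [566.64562873 163.54715091 114.2862239 ] ((566.8896484375, 163.34275817871094), 9.636378288269043)
[220.97080292 395.37956204] ((479.06109619140625, 62.502342224121094), 27.016521453857422)
[281.99030172 357.03556034] ((550.2947387695312, 94.8254165649414), 217.23532104492188)
[141.86746988 193.69879518] ((478.41876220703125, 279.27813720703125), 12.38072681427002)
[281.21582734 195.88489209] ((587.907958984375, 250.0805206298828), 20.63901710510254)
[394.51162791 150.97674419] ((683.1099853515625, 264.6517639160156), 12.328778266906738)
[107.24907063  39.80297398] ((496.7830505371094, 391.7256164550781), 36.62417221069336)
```

View pics/w3.png

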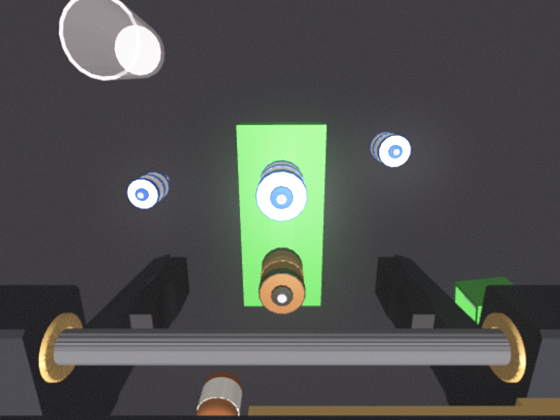

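The picture shows the fresh capsule at (281,197) between the finger lines, the spent one at (282,292), and the decoys at (147,193) and (394,151), outside the fingers' span. Its axis is at (587.9,250.6). The body cleared the 120 mm mouth at reported z 40.5, so z 42 clears the 116 mm knob.

Emit:
drive_tool(dp=[[3.5, -0.8, 13.8], [0, 0, 13.8], [0, 0, 13.8], [0, 0, 13.8], [0, 0, 13.8], [0, 0, 13.8], [0, 0, 13.8], [0, 0, 13.8], [0, 0, 13.8], [0, 0, 13.8], [0, 0, 13.8], [0, 0, 13.8]], spin=[0, 0, 0, 0, 0, 0, 0, 0, 0, 0, 0, 0])

```text
time: 13.3
ee_pos: [588.4, 248.4, 42.5]
eef_rot: [[0.242, 0.97, 0.0], [0.97, -0.242, -0.0], [-0.0, 0.0, -1.0]]
ft_force: [-0.3, -0.7, 1.0]
gripper_width: 1.001
grip_force: 0.0
```

Emit:
drive_tool(dp=[[0, 0, 0], [0, 0, 0], [0, 0, 0], [0, 0, 0], [0, 0, 0], [0, 0, 0], [0, 0, 0], [0, 0, 0], [0, 0, 0], [0, 0, 0]], spin=[0, 0, 0, 0, 0, 0, 0, 0, 0, 0], gripper=0.3)

```text
time: 14.13
ee_pos: [588.1, 249.9, 43.2]
eef_rot: [[0.24, 0.971, 0.0], [0.971, -0.24, 0.0], [0.0, 0.0, -1.0]]
ft_force: [-1.9, -0.6, 3.1]
gripper_width: 0.467
grip_force: 30.0
```

Emit:
drive_tool(dp=[[0, 0, -4], [0, 0, -8], [0, 0, -14], [0, 0, -15], [0, 0, -15], [0, 0, -15], [0, 0, -15], [0, 0, -15], [0, 0, -15], [0, 0, -15], [0, 0, -15], [0, 0, -10]], spin=[0, 0, 0, 0, 0, 0, 0, 0, 0, 0, 0, 0])

```text
time: 15.13
ee_pos: [588.3, 249.9, 200.7]
eef_rot: [[0.24, 0.971, 0.001], [0.971, -0.24, 0.0], [0.001, 0.001, -1.0]]
ft_force: [1.0, -0.4, -2.3]
gripper_width: 0.465
grip_force: 30.0
```

Emit:
drive_tool(dp=[[-8, 2, 0], [-12, 3, 0], [-18, 4, 0], [-20, 4, 0], [-20, 4, 0], [-20, 4, 0], [-20, 4, 0], [-20, 4, 0], [-20, 4, 0], [-20, 4, 0], [-20, 4, 0], [-20, 4, 0]], spin=[0, 0, 0, 0, 0, 0, 0, 0, 0, 0, 0, 0])

```text
time: 16.13
ee_pos: [578.3, 25.4, 197.6]
eef_rot: [[0.241, 0.97, -0.002], [0.97, -0.241, 0.0], [-0.0, -0.002, -1.0]]
ft_force: [-0.9, -0.5, -3.0]
gripper_width: 0.47
grip_force: 30.0
```

Emit:
drive_tool(dp=[[-20, 4, 0], [-20, 4, 0], [-20, 4, 0], [-20, 4, 0], [-20, 4, 0], [-20, 4, 0], [-20, 5, 0], [-20, 5, 0], [-18, 4, 0], [-12, 3, 0], [-8, 3, 0], [-2, 1.5, 0]], spin=[0, 0, 0, 0, 0, 0, 0, 0, 0, 0, 0, 0])

```text
time: 17.13
ee_pos: [575.0, -179.0, 198.2]
eef_rot: [[0.242, 0.97, -0.001], [0.97, -0.242, 0.0], [0.0, -0.001, -1.0]]
ft_force: [-0.1, 0.2, -3.1]
gripper_width: 0.47
grip_force: 30.0
```

Emit:
drive_tool(dp=[[0, 0, 0], [0, 0, 0], [0, 0, 0], [0, 0, 0]], spin=[0, 0, 0, 0])

```text
time: 17.47
ee_pos: [575.6, -176.9, 199.0]
eef_rot: [[0.239, 0.971, 0.0], [0.971, -0.239, 0.0], [0.0, 0.0, -1.0]]
ft_force: [0.3, 0.3, -3.6]
gripper_width: 0.468
grip_force: 30.0
```

Run:
```python
from h import *
s=state();print(s["time"],s["ee_pos"],s["ft_force"],s["gripper_width"])
a=camera("wrist");b=camera("scene");t=camera("top")
import pickle;pickle.dump((a,b,t),open("h1.pkl","wb"))
cr=lambda c,u,v,r:cv2.resize(c["image"][v-r:v+r,u-r:u+r],(300,300),interpolation=cv2.INTER_CUBIC)
save("h1",np.hstack([cv2.resize(a["image"],(400,300)),cr(b,170,160,50)]))
```

```text
17.4667 [ 575.55037045 -176.88632479  198.98430704] [ 0.27273343  0.26865208 -3.64167008] 0.46810032844301275
```

View pics/h1.png

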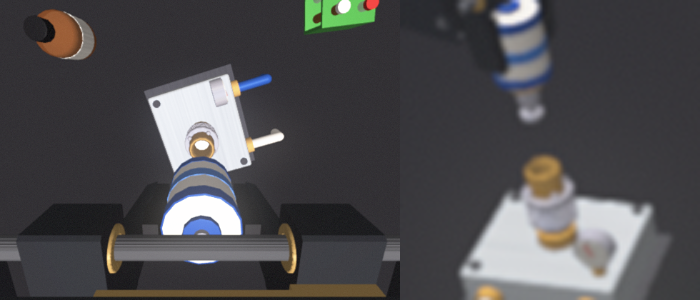

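The view shows the capsule hanging upright between the pads, with its plug tip over the mouth: tip at (532,112) and mouth at (541,168) in the right-hand crop. The tip is at about z 170, and home is at a reported z of about 118. I'm descending to just above the mouth, then creeping in while watching the force.

Emit:
drive_tool(dp=[[-0.6, 0, 6], [0, 0, 9], [0, 0, 9], [0, 0, 9], [0, 0, 7], [0, 0, 4], [0, 0, 0], [0, 0, 0]], spin=[0, 0, 0, 0, 0, 0, 0, 0])

```text
time: 18.28
ee_pos: [575.3, -178.3, 154.9]
eef_rot: [[0.24, 0.971, -0.0], [0.971, -0.24, 0.0], [-0.0, -0.0, -1.0]]
ft_force: [-0.5, -0.3, -2.5]
gripper_width: 0.468
grip_force: 30.0
```

Emit:
drive_tool(dp=[[0, 0, 1.5], [0, 0, 1.5], [0, 0, 1.5], [0, 0, 1.5], [0, 0, 0]], spin=[0, 0, 0, 0, 0])

```text
time: 18.7
ee_pos: [575.2, -178.2, 148.6]
eef_rot: [[0.24, 0.971, -0.0], [0.971, -0.24, 0.0], [0.0, -0.0, -1.0]]
ft_force: [-0.7, -0.4, -3.1]
gripper_width: 0.466
grip_force: 30.0
```

Emit:
drive_tool(dp=[[0.6, 0.3, 1], [0, 0, 1], [0, 0, 1], [0, 0, 1], [0, 0, 0.5], [0, 0, 0]], spin=[0, 0, 0, 0, 0, 0])

```text
time: 19.2
ee_pos: [575.7, -177.7, 144.3]
eef_rot: [[0.24, 0.971, -0.0], [0.971, -0.24, 0.0], [0.0, -0.0, -1.0]]
ft_force: [-0.5, -1.0, -2.9]
gripper_width: 0.466
grip_force: 30.0
```

Emit:
drive_tool(dp=[[0, 0, 1], [0, 0, 1], [0, 0, 1], [0, 0, 0]], spin=[0, 0, 0, 0])

```text
time: 19.53
ee_pos: [575.7, -177.7, 141.2]
eef_rot: [[0.24, 0.971, -0.0], [0.971, -0.24, 0.0], [0.0, -0.0, -1.0]]
ft_force: [-0.3, 0.3, -2.7]
gripper_width: 0.467
grip_force: 30.0
```

Emit:
drive_tool(dp=[[0, 0, 1], [0, 0, 1], [0, 0, 1], [0, 0, 0]], spin=[0, 0, 0, 0])

```text
time: 19.87
ee_pos: [575.7, -177.7, 138.2]
eef_rot: [[0.24, 0.971, -0.0], [0.971, -0.24, 0.0], [0.0, -0.0, -1.0]]
ft_force: [0.1, -0.3, -4.0]
gripper_width: 0.469
grip_force: 30.0
```

The plug is in the bore, tip 11 mm down, with no side load.

Emit:
drive_tool(dp=[[0, 0, 1], [0, 0, 1], [0, 0, 1], [0, 0, 1], [0, 0, 1], [0, 0, 1], [0, 0, 1], [0, 0, 0]], spin=[0, 0, 0, 0, 0, 0, 0, 0])

```text
time: 20.53
ee_pos: [575.7, -177.7, 131.2]
eef_rot: [[0.24, 0.971, -0.0], [0.971, -0.24, 0.0], [0.0, -0.0, -1.0]]
ft_force: [-0.7, 0.4, -3.6]
gripper_width: 0.471
grip_force: 30.0
```

Emit:
drive_tool(dp=[[0, 0, 1], [0, 0, 1], [0, 0, 1], [0, 0, 1], [0, 0, 1], [0, 0, 1], [0, 0, 1], [0, 0, 0]], spin=[0, 0, 0, 0, 0, 0, 0, 0])

```text
time: 21.2
ee_pos: [575.7, -177.7, 124.2]
eef_rot: [[0.24, 0.971, -0.0], [0.971, -0.24, 0.0], [0.0, -0.0, -1.0]]
ft_force: [0.0, -0.1, -3.6]
gripper_width: 0.464
grip_force: 30.0
```

Emit:
drive_tool(dp=[[0, 0, 1], [0, 0, 1], [0, 0, 1], [0, 0, 0]], spin=[0, 0, 0, 0])

```text
time: 21.53
ee_pos: [575.8, -177.8, 121.9]
eef_rot: [[0.24, 0.971, 0.0], [0.971, -0.24, -0.0], [-0.0, 0.001, -1.0]]
ft_force: [-1.4, 0.5, 1.8]
gripper_width: 0.465
grip_force: 30.0
```

Emit:
drive_tool(dp=[[0, 0, 0.7], [0, 0, 0.7], [0, 0, 0]], spin=[0, 0, 0])

```text
time: 21.78
ee_pos: [575.9, -177.8, 120.5]
eef_rot: [[0.24, 0.971, 0.001], [0.971, -0.24, -0.0], [-0.0, 0.001, -1.0]]
ft_force: [-2.3, -0.2, 4.7]
gripper_width: 0.466
grip_force: 30.0
```

Emit:
drive_tool(dp=[[0, 0, 0.6], [0, 0, 0.6], [0, 0, 0]], spin=[0, 0, 0])

```text
time: 22.03
ee_pos: [575.9, -177.8, 119.3]
eef_rot: [[0.24, 0.971, 0.001], [0.971, -0.24, -0.0], [-0.0, 0.001, -1.0]]
ft_force: [-1.8, 0.7, 5.0]
gripper_width: 0.47
grip_force: 30.0
```

Emit:
drive_tool(dp=[[0, 0, 0.4], [0, 0, 0.4], [0, 0, 0]], spin=[0, 0, 0])

```text
time: 22.28
ee_pos: [575.8, -177.8, 118.2]
eef_rot: [[0.24, 0.971, 0.0], [0.971, -0.24, -0.0], [-0.0, 0.0, -1.0]]
ft_force: [-2.4, -0.7, 4.5]
gripper_width: 0.467
grip_force: 30.0
```

Emit:
drive_tool(dp=[[0, 0, 0.3], [0, 0, 0.3], [0, 0, 0]], spin=[0, 0, 0])

```text
time: 22.53
ee_pos: [575.9, -177.8, 118.2]
eef_rot: [[0.24, 0.971, 0.001], [0.971, -0.24, -0.0], [-0.0, 0.001, -1.0]]
ft_force: [-3.7, 0.1, 7.8]
gripper_width: 0.463
grip_force: 30.0
```

```bash
cat > chk.py <<'E'
from h import *
s=state();c=camera("scene");print(s["time"],s["ee_pos"],s["ft_force"])
ax=np.array([578.5,-176]);w=cloud(c);m=np.hypot(*(w[...,:2]-ax).transpose(2,0,1))<25
q=w[m];im=c["image"][m];r=np.hypot(*(q[:,:2]-ax).T)
for z in range(58,160,4):
    k=abs(q[:,2]-z)<2
    if k.sum(): print(z,k.sum(),np.percentile(r[k],[50,90]).round(1),np.median(im[k],0))
E
python3 chk.py
```

```text
22.5333 [ 575.88804933 -177.84819382  118.20100326] [-3.69364902  0.13875904  7.77490209]
58 33 [14.5 16.3] [177. 143.  82.]
62 14 [12.5 15.2] [183. 144.  83.]
66 19 [12.5 13.1] [149. 120.  74.]
70 10 [12.6 14. ] [131. 107.  74.]
74 3 [13.6 13.6] [124. 106.  86.]
78 14 [17.7 18.6] [137.  127.5 124.5]
82 22 [16.9 19. ] [145.5 144.  153. ]
86 24 [17.6 19. ] [155. 155. 168.]
90 21 [17.7 19.7] [153. 153. 165.]
94 22 [17.8 19.8] [154.5 154.5 165.5]
98 21 [17.5 19.2] [148. 147. 156.]
102 19 [18.1 19. ] [139. 138. 147.]
106 58 [16.5 19.4] [164. 157. 164.]
110 22 [13.2 16.4] [158.  147.5 144. ]
114 17 [11.6 13.9] [136. 111.  71.]
118 12 [11.9 14.1] [132.5 110.   68. ]
122 5 [13.4 14. ] [129. 106.  80.]
126 5 [19.7 20.4] [103.  92. 102.]
130 24 [19.4 20.8] [ 79.  82. 106.]
134 24 [19.9 21. ] [ 71.5  81.5 115.5]
138 23 [19.2 21.2] [114. 119. 133.]
142 19 [19.6 21.4] [142. 139. 137.]
146 21 [18.9 21.3] [141. 139. 136.]
150 17 [19.9 23.7] [106. 114. 126.]
154 19 [20.2 21.5] [ 70.  90. 125.]
158 24 [19.8 20.7] [ 81.   96.5 136.5]
```

The sleeve now spans z 77–107 again, so it has sprung up, and the tool stopped at the expected home height (118.2). I'll relax slightly, release and withdraw.

Emit:
drive_tool(dp=[[0, 0, -0.5], [0, 0, 0]], spin=[0, 0])

```text
time: 22.75
ee_pos: [575.9, -177.8, 118.2]
eef_rot: [[0.24, 0.971, 0.0], [0.971, -0.24, -0.0], [-0.0, 0.001, -1.0]]
ft_force: [-2.0, 0.1, 5.2]
gripper_width: 0.469
grip_force: 30.0
```

Emit:
drive_tool(dp=[[0, 0, 0], [0, 0, 0], [0, 0, 0], [0, 0, 0], [0, 0, 0], [0, 0, 0], [0, 0, 0], [0, 0, 0], [0, 0, 0], [0, 0, 0]], spin=[0, 0, 0, 0, 0, 0, 0, 0, 0, 0], gripper=1)

```text
time: 23.58
ee_pos: [575.8, -177.7, 117.9]
eef_rot: [[0.24, 0.971, -0.0], [0.971, -0.24, 0.0], [0.0, -0.0, -1.0]]
ft_force: [0.3, 0.4, -0.3]
gripper_width: 1.001
grip_force: 0.0
```

Emit:
drive_tool(dp=[[0, 0, -5], [0, 0, -10], [0, 0, -14], [0, 0, -14], [0, 0, -14], [0, 0, -14], [0, 0, -14], [0, 0, -14], [0, 0, -8], [0, 0, 0], [0, 0, 0], [0, 0, 0]], spin=[0, 0, 0, 0, 0, 0, 0, 0, 0, 0, 0, 0])

```text
time: 24.58
ee_pos: [575.5, -177.6, 224.2]
eef_rot: [[0.24, 0.971, -0.001], [0.971, -0.24, 0.001], [0.0, -0.001, -1.0]]
ft_force: [-0.9, -0.2, 0.2]
gripper_width: 1.001
grip_force: 0.0
```

```bash
python3 chk.py | awk 'NR==1||$1>=70'
python3 - <<'E'
from h import *
a=camera("wrist");b=camera("scene")
save("end",np.hstack([cv2.resize(a["image"],(400,300)),cv2.resize(b["image"],(400,300))]))
w=cloud(a);m=(abs(w[...,2]-184)<3)&(np.hypot(w[...,0]-576,w[...,1]+177)<35);q=w[m];print(m.sum(),q.mean(0),cv2.minEnclosingCircle(q[:,:2].astype(np.float32)))
E
```

```text
24.5833 [ 575.48415616 -177.59001646  224.16804768] [-0.90871649 -0.24962909  0.22889551]
70 12 [12.2 13.7] [134.5 110.   76. ]
74 4 [12.6 13.8] [126. 106.  88.]
78 14 [17.  19.5] [137. 127. 123.]
82 19 [17.9 19.4] [149. 146. 154.]
86 24 [17.8 19.5] [154.5 154.5 167. ]
90 20 [17.9 19.2] [153. 153. 162.]
94 25 [18.  19.7] [155. 155. 165.]
98 20 [17.1 19.2] [146.5 145.  153. ]
102 23 [18.3 20.1] [143. 143. 153.]
106 55 [17.1 19.5] [165. 158. 165.]
110 21 [12.9 18.1] [158. 146. 142.]
114 18 [12.3 14.2] [139.  115.   82.5]
118 13 [11.8 14.3] [136. 109.  68.]
122 5 [13.6 14. ] [137. 112.  80.]
126 4 [17.7 18.5] [118.5 100.   94. ]
130 22 [19.2 20.8] [ 79.5  83.  103. ]
134 30 [19.6 21. ] [ 77.5  86.5 122.5]
138 25 [19.4 20.9] [123. 126. 139.]
142 25 [19.2 21.1] [145. 143. 144.]
146 21 [19.7 21. ] [150. 147. 145.]
150 26 [19.3 20.5] [121.5 123.5 139.5]
154 26 [20.1 21. ] [ 75.   95.5 134.5]
158 29 [19.7 21.3] [ 85. 104. 143.]
2420 [ 575.80471681 -175.79492706  184.61564209] ((575.3828125, -177.3956756591797), 21.49233055114746)
```

View pics/end.png

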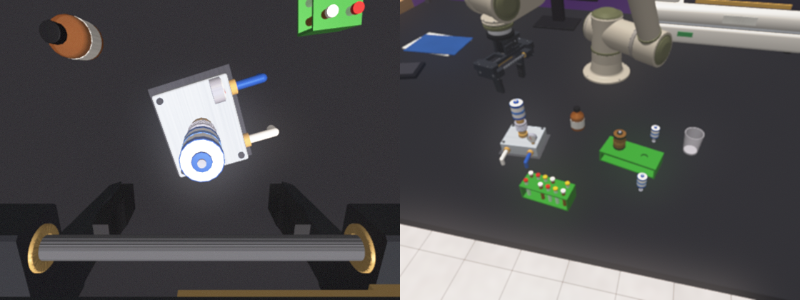

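The picture shows the capsule upright in the coupling: (202,160) in the left half, (517,115) in the right. Its top is at z≈184.6, where 184 is expected, over (575.4,-177.4). The sleeve is up, the gripper is clear and the other things are where they stood.

```bash
python3 -c "
from plant import close_job;print(close_job())"
```

```text
the job is handed in; nothing more can be done
None
```

The fresh capsule is fully home in the coupling with the sleeve back up and the gripper clear; the job is handed in at about 25 s, but no verdict came back.

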